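# Press a tin's lid with the cam lever and hold it

## Robot

A 6-joint arm with a two-finger parallel gripper is mounted at the origin on the work surface. World frame = base frame: x ahead of the robot, y to its left, z up, the work surface at z = 0. Lengths are in m, angles in rad, forces in N, time in s.
With the tool pointing down it reaches from about 0.3 to 0.775 m from the base axis. Payload 14.6 kg.
Tool frame: the origin (TCP) lies at the very end of the fingers, on their centre line; the grasp point (between the pads) lies 19 mm behind it; z points along the fingers, y is the line along which they close (so a half turn about z gives the same grasp; the last joint's range is limited). The gripper opens to 94 mm and grips with 3 to 60 N. Pads are 16 mm wide; open, the fingers measure 119 mm over their backs; the gripper's body (75 mm by 177 mm) begins 78 mm behind the grasp point.
Start: joints at [-1.223, 0.3, 1.521, -0, 1.321, -0.067], TCP at [0.222, -0.503, 0.205] pointing down, gripper open.
Joint ranges: [-3.03, 3.03], [-0.79, 2.21], [0.23, 2.52], [-1.04, 4.18], [0, 3.07], [-2.55, 2.55]. Speed limits (rad/s): [2.22, 2.22, 2.57, 3.14, 3.14, 3.14].

## Interface

Orientations are given as [roll, pitch, yaw] about the fixed x, y, z axes, in that order (R = Rz(yaw) Ry(pitch) Rx(roll)).
In Python, from station import ctrl, cams gives the robot as it stands. The module is installed in compiled form; this text tells all that it offers.
- The arm moves only by the tool arm_command, never from a script. Its argument "plan" is a list that holds one entry, the list of rows, each a list of 7 numbers: the shift along the tool's x, y, z in shares of 600 mm (1.0 is 600 mm), then the turn, a rotation vector about the tool's x, y, z in a scale on which 1.0 is 2 rad, then the closure, from -1 (fully open) to 1 (shut). A call has 1 to 12 rows; each row is the pose to reach, as a shift and turn from the pose commanded when the call began, along the tool's axes at that moment; what a row does not reach only later rows make up. A row lasts 1/10 s, in which the tool goes at most 50 mm and 8.59 degrees, less where a joint would pass 70% of its speed; a pose out of reach is approached as far as the arm can. A call with a gripper value outside its range is refused whole. The fingers move at their own pace and stop on an object; "squeeze" is the grip in N (left out, the last holds). Time passes only in rows, so rows that repeat a pose let the fingers close. It gives the time, the measured TCP pose, the force, the opening and the grip force at its end, in the units of the state.
- ctrl.get_obs(): the state, without advancing time (a new reading comes with each control period).
- cams.camera(name): name is "side" or "top"; returns (picture, depth): 480x640x3 uint8, blue, green, red; 480x640 float32, m along the optical axis (not along the pixel's ray), 0 where there is no reading.
- cams.camera_info(name): a dict with "fx", "fy", "cx", "cy" (pixels), "dist_coeffs" ([k1, k2, p1, p2, k3] as OpenCV has them; the pictures are not rectified), "world_to_cam" (4x4, takes a point from world to camera coordinates). Camera axes: x right, y down, z forward; pixel columns grow to the right and rows downward; lengths in m; the calibration is good to about 2 mm. A picture is of the moment at which its call begins. camera_info takes no time and is no camera call.
- ctrl.hand_in(): hands the job in; it is judged then, once.
The state is a dict: "time_s": time; "qpos": joint angles; "joint_vel": joint speeds; "tau": joint torques, N m; "ee_pos": TCP position; "eef_rot": TCP orientation; "force": force on the tool from outside, world axes, zero at the start; "moment": the same for the moment, N m; "grip_width": finger opening in m; "grip_force": force on a finger pad.
Only numpy, scipy, OpenCV 4.12 (cv2) and the standard library are available. Lean on these libraries where they do the work, as an engineer would, in place of code of your own. Each camera call takes 0.05 s, during which the arm holds its last target. There are 200 camera calls.

## Task

Push the low tin along the channel of the little lid press, in under the overhanging arm, until it meets the back stop. Then, with the tin let alone, swing the press's cam lever up to the point where it lifts the tin highest, so that the tin's lid is squeezed against the pad, and finish while still holding the lever there. Leave the other things on the rack where they are.

Things in the scene. Friction and masses are not known exactly. Their poses are not given: they have to be found in the camera images.
- press: Aluminium lid press fixed to the rack, 255 mm long. Origin on the rack surface below the pad; x runs along its channel from the open front (-x, robot side) to the back stop, y left, z up. Bed level, top z 50 mm, x -155 to 46 mm; past x -53 mm it is two ledges with steel cams between, 1 mm lower at rest. Side rails 65 mm apart inside, 85 mm outside, x -155 to 55 mm, top z 64 mm.
- stop (a point): Middle of the back stop's front face at the height of the bed: x = 46 mm, y = 0, z = 50 mm in the press's frame (same axes). The stop reaches z = 72 mm.
- overhang (a point): Lower edge of the front tip of the overhanging arm: x = -18 mm, y = 0, z = 125 mm in the press's frame. The arm is 36 mm wide and 20 mm thick (a 4 mm nut on top) and runs back from here over the channel's middle line to its column (x 64 to 98 mm, 50 mm wide, up to z = 145 mm).
- seat (a point): Point on the press at x = 1 mm, y = 0, z = 50 mm of the press's frame (same axes): where the origin of the tin lies when the tin is home against the back stop on the bed.
- tin: Low rectangular red enamel tin, steel lid, thin latch plate (1.5 mm, not felt) on its front (-x) face; 90 mm long (x), 60 mm wide (y), 50 mm high, 0.18 to 0.35 kg. Origin at the centre of its underside. Starts on the infeed bed, lengthwise in the channel, its centre 72 to 92 mm in front of the press's origin; slides freely.
- press_pad: Round rubber pad, 34 mm across and 7 mm thick, sprung under the tip of the overhanging arm, straight above the press's origin; origin at the centre of its underside, z = 106 mm when free (6 mm above the lid of the tin on the bed). It gives way upward (about 1.2 N per mm, after 2.4 N preload).
- cam_lever (a joint): Cam lever angle, rad, about the press's y axis. 0 = at rest: lever points to the front (press -x), 20 degrees above level. Grows as it swings up and over towards the back stop (+x). The two cams it turns raise the tin most (9.5 mm) when the lever stands straight up (1.22 rad), less if it goes past (end stop 1.71). A return spring (about 5 N at the grip when upright) pulls it back to 0 when let go.
- pivot (a point): Point on the lever's turning axis, level with the middle of the grip bar along that axis: x = -18 mm, y = -88 mm, z = 26 mm in the press's frame (same axes).
- lever_grip (a point): Centre of the black round grip bar at the end of the cam lever, 18 mm in diameter, 58 mm long, standing out along the press's y on the right (-y) side of the press. 110 mm from point pivot; turns with the lever. The 10 mm lever rod meets the bar at its inner end, 33 mm inward (+y) of this point.
- glass_a: Tulip-shaped tea glass, 52 mm across, 85 mm high, bystander; origin under its foot.
- glass_b: The other such tea glass, bystander.
- spoon_rest: Wooden spoon rest, 110 x 70 x 16 mm, bystander; origin under its centre.
- scoop: Orange plastic scoop, cup 48 mm across and 34 mm high with an 85 mm handle, bystander; origin under the cup.
- coffee_pot: Aluminium coffee pot, 204 mm high, about 105 mm across with a black handle, bystander; origin under its centre.
- canister: Tall round red enamel canister with lid and latch, 114 mm across, 182 mm high, bystander; origin under its centre.

How it is judged:
By the outcome, as a careful person would: the job done as asked, in the order asked, and still so for the second after the job is handed in, while the arm keeps its last pose, push and grip.
It also fails if it takes over 51 s, if anything falls off the work surface, if the arm or the gripper's body presses on something with over 40 N, if the wrist force passes 120 N, or if a joint passes its speed limit or range.

## Working session

There is one attempt and no reset: what is moved stays moved. The work goes in short steps, Python scripts to look and compute and a tool call to move; the robot and the scene stay as the last step left them, time stands still between calls to the robot, and variables do not carry over. Pictures are saved under pics/ and viewed, at most 10 in all, crops included, and the job is handed in when it is done.

Besides the shell and the picture viewer there is one more tool, called after "Request:" by a JSON object that holds its "fn" and its "kwargs", one argument or row to a line. arm_command: Moves the arm, as the interface text tells. Its arguments: {"type":"object","properties":{"plan":{"type":"array"},"squeeze":{"type":"number"}},"required":["plan"]}

```bash
mkdir -p pics; cat > h.py <<'E'
import numpy as np, cv2
from station import ctrl, cams
from scipy.spatial.transform import Rotation as R
def snap(n,tag):
    im,d=cams.camera(n); cv2.imwrite(f'pics/{tag}.png',im); np.savez(f'pics/{tag}.npz',im=im,d=d); return im,d
def cloud(n,d):
    i=cams.camera_info(n); K=np.array([[i['fx'],0,i['cx']],[0,i['fy'],i['cy']],[0,0,1]])
    v,u=np.mgrid[:480,:640]; p=np.stack([u,v],-1).reshape(-1,1,2).astype(float)
    q=cv2.undistortPoints(p,K,np.array(i['dist_coeffs'])).reshape(480,640,2)
    P=np.concatenate([q*d[...,None],d[...,None]],-1)
    T=np.array(i['world_to_cam']); W=(P-T[:3,3])@T[:3,:3]; W[d==0]=np.nan; return W
def proj(n,X):
    i=cams.camera_info(n); K=np.array([[i['fx'],0,i['cx']],[0,i['fy'],i['cy']],[0,0,1]]); T=np.array(i['world_to_cam'])
    return cv2.projectPoints(np.atleast_2d(X).astype(float),cv2.Rodrigues(T[:3,:3])[0],T[:3,3],K,np.array(i['dist_coeffs']))[0][:,0]
E
python3 - <<'E'
from h import *
for n in('top','side'): snap(n,n+'0'); print(np.linalg.inv(np.array(cams.camera_info(n)['world_to_cam'])).round(2))
print(ctrl.get_obs())
E
```

```text
[[ 0.01 -0.99  0.1   0.45]
 [-1.   -0.01  0.01 -0.05]
 [-0.01 -0.1  -0.99  1.68]
 [ 0.    0.    0.    1.  ]]
[[ 0.97 -0.17  0.15  0.39]
 [-0.23 -0.76  0.61 -0.9 ]
 [ 0.01 -0.63 -0.78  1.2 ]
 [ 0.    0.    0.    1.  ]]
{'time_s': 0.1, 'qpos': array([-1.22260984e+00,  3.00393403e-01,  1.52150354e+00,  2.35662315e-05,
        1.32071360e+00, -6.65844074e-02]), 'joint_vel': array([-0.00082786, -0.00082863, -0.00084656, -0.00014307, -0.00015725,
       -0.00173328]), 'tau': array([ 7.07568997e-04, -5.32645118e+01, -3.53287375e+01,  7.09506450e-02,
        2.34713947e-02, -7.29455860e-05]), 'ee_pos': array([ 0.22157045, -0.5031409 ,  0.20496175]), 'eef_rot': array([-3.14057854e+00, -9.05022403e-05,  4.14765004e-01]), 'force': array([ 0.79432256,  0.33565997, -0.41159434]), 'moment': array([-0.0185398 , -0.02067075, -0.05207763]), 'grip_force': 0.0, 'grip_width': 0.09391063554943631}
```

View pics/top0.png

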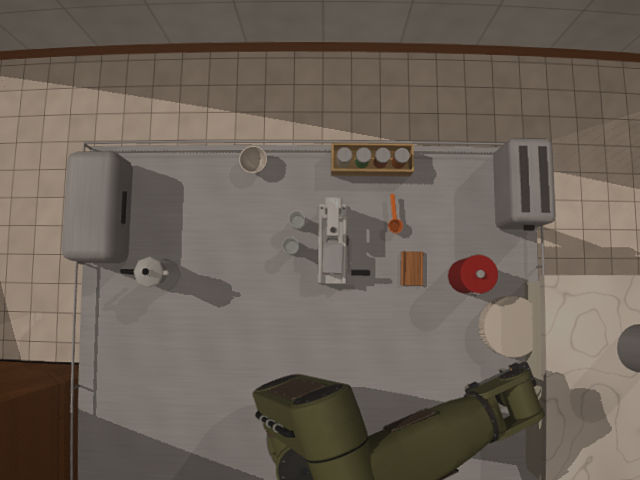

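View pics/side0.png

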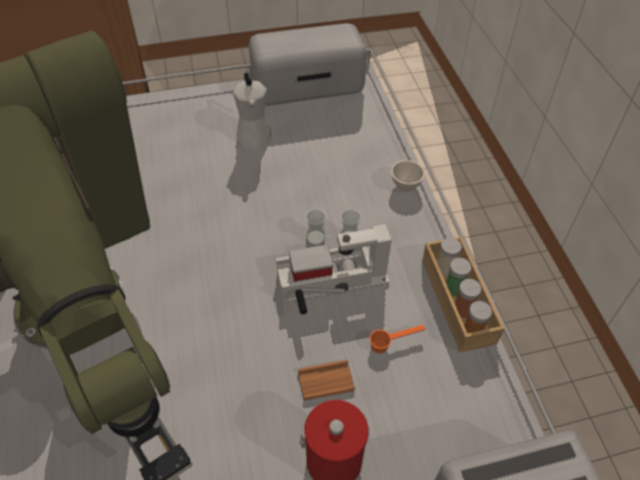

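Top view: the press is at about (333,240), the tin's lid at (332,260), the grip at (360,272), and the glasses lie left of the press. Next I fit the press pose from the depth.

```bash
python3 - <<'E'
from h import *
for n,(u0,u1,v0,v1) in {'top':(270,385,185,300),'side':(260,410,210,330)}.items():
    f=np.load(f'pics/{n}0.npz'); W=cloud(n,f['d'])[v0:v1,u0:u1].reshape(-1,3); C=f['im'][v0:v1,u0:u1].reshape(-1,3)
    print(n,'table z',np.nanmedian(W[:,2]))
    for nm,lo,hi in [('lid',.09,.11),('arm',.137,.155),('rail',.058,.070),('grip',.045,.085)]:
        m=(W[:,2]>lo)&(W[:,2]<hi)
        if nm=='grip': m&=(C.max(1)<50)
        P=W[m]; 
        if len(P)<5: print(nm,len(P)); continue
        r=cv2.minAreaRect((P[:,:2]*1000).astype(np.float32))
        print(nm,len(P),np.median(P,0).round(4),P.min(0).round(3),P.max(0).round(3),r)
    im=cv2.resize(f['im'][v0:v1,u0:u1],None,fx=5,fy=5,interpolation=cv2.INTER_CUBIC); cv2.imwrite(f'pics/{n}crop.png',im)
E
```

```text
top table z 0.001707989101013366
lid 616 [ 0.5702 -0.074   0.1003] [ 0.522 -0.104  0.09 ] [0.717 0.073 0.109] ((618.7937622070312, -15.243194580078125), (195.2776641845703, 176.38504028320312), 1.0747077465057373)
arm 519 [ 0.6948 -0.0752  0.1448] [ 0.632 -0.099  0.137] [ 0.747 -0.051  0.155] ((689.3706665039062, -75.27098083496094), (115.05729675292969, 47.70021438598633), 0.5119627118110657)
rail 539 [ 0.6019 -0.1077  0.0644] [ 0.496 -0.188  0.058] [0.717 0.071 0.07 ] ((603.74072265625, -42.339752197265625), (261.47650146484375, 212.05322265625), 21.84525489807129)
grip 90 [ 0.5272 -0.1603  0.0711] [ 0.52  -0.188  0.045] [ 0.632 -0.121  0.081] ((564.255859375, -135.9894256591797), (128.99917602539062, 48.93094253540039), 33.21315002441406)
side table z 0.002586170972519673
lid 1064 [ 0.5693 -0.0837  0.1002] [ 0.518 -0.111  0.09 ] [0.742 0.066 0.11 ] ((603.9027099609375, -73.60194396972656), (169.08401489257812, 225.72251892089844), 42.23683166503906)
arm 801 [ 0.6903 -0.0803  0.1446] [ 0.628 -0.105  0.137] [ 0.744 -0.048  0.155] ((686.0497436523438, -76.71261596679688), (56.461788177490234, 115.97677612304688), 89.9722671508789)
rail 1091 [ 0.598  -0.1097  0.0641] [ 0.491 -0.193  0.058] [0.744 0.075 0.07 ] ((599.395751953125, -44.55339050292969), (267.23468017578125, 219.13613891601562), 22.572364807128906)
grip 152 [ 0.5229 -0.1691  0.071 ] [ 0.516 -0.193  0.055] [ 0.53  -0.136  0.078] ((523.04833984375, -164.53958129882812), (57.62861633300781, 13.908418655395508), 89.00301361083984)
```

View pics/topcrop.png

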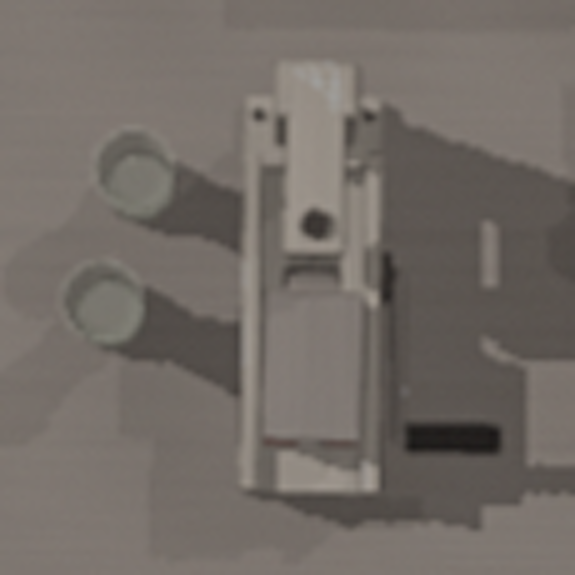

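View pics/sidecrop.png

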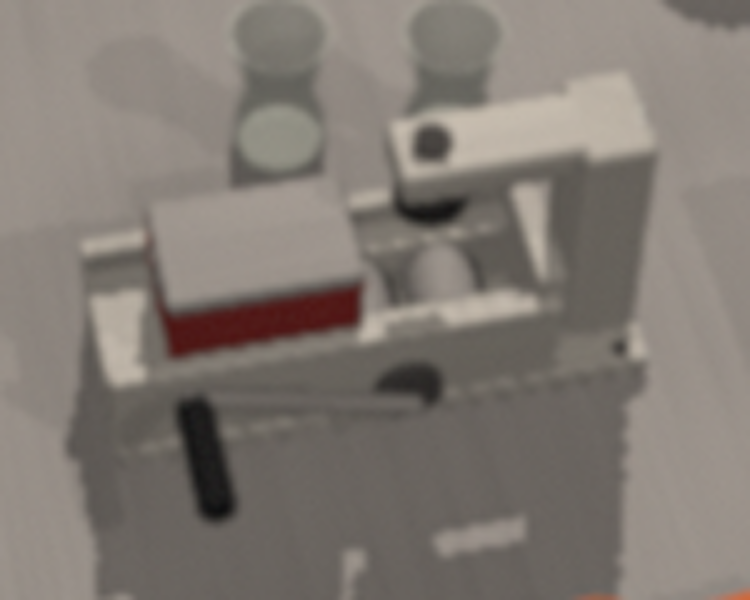

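```bash
python3 - <<'E'
from h import *
for n in('top','side'):
    f=np.load(f'pics/{n}0.npz'); W=cloud(n,f['d']).reshape(-1,3); C=f['im'].reshape(-1,3)
    W0=W
    box=(W[:,0]>.48)&(W[:,0]<.76)&(W[:,1]>-.13)&(W[:,1]<-.02)
    for nm,lo,hi in [('lid',.096,.104),('arm',.140,.147),('rail',.060,.068)]:
        P=W[box&(W[:,2]>lo)&(W[:,2]<hi)]
        if nm=='lid': P=P[P[:,0]<.625]
        if nm=='rail':
            for s in (1,-1):
                Q=P[(s*(P[:,1]+.0765)>.028)&(P[:,0]<.7)]
                k=np.polyfit(Q[:,0],Q[:,1],1); print(n,'rail',s,len(Q),'slope',k[0].round(4),'y@.6',np.polyval(k,.6).round(4),'xmin',np.sort(Q[:,0])[:3].round(4)); 
        else: print(n,nm,len(P),cv2.minAreaRect((P[:,:2]*1000).astype(np.float32)), np.percentile(P[:,:2],[1,99],axis=0).round(4).tolist())
E
```

```text
top lid 429 ((569.1600341796875, -75.24679565429688), (88.44706726074219, 57.5579833984375), 0.5051462054252625) [[0.5251, -0.104], [0.6131, -0.0463]]
top arm 321 ((689.4678955078125, -75.2380142211914), (114.73693084716797, 47.69354248046875), 0.4722960591316223) [[0.6323, -0.0986], [0.7467, -0.0511]]
top rail 1 144 slope -0.0078 y@.6 -0.0376 xmin [0.4956 0.4957 0.4987]
top rail -1 162 slope 0.009 y@.6 -0.1134 xmin [0.4964 0.4994 0.4994]
side lid 811 ((564.6442260742188, -77.4407958984375), (91.31973266601562, 63.51662063598633), 1.157320261001587) [[0.5205, -0.1079], [0.6089, -0.0474]]
side arm 570 ((685.931640625, -77.30540466308594), (51.827945709228516, 115.74110412597656), 89.9722671508789) [[0.6294, -0.1011], [0.7427, -0.0544]]
side rail 1 95 slope -0.0182 y@.6 -0.0398 xmin [0.4911 0.4919 0.4924]
side rail -1 441 slope -0.002 y@.6 -0.114 xmin [0.4907 0.4913 0.4916]
```

Both cameras agree: the press origin is near (0.648, -0.076) with yaw about 0, the tin is at press x ≈ -81 mm, and the grip is where expected. I'll move to a point in front of the tin with the fingers shut and the closing line along world x.

The rows are not in the units I measure in: shifts go in shares of 600 mm and turns go in shares of 2 rad. I convert before sending: 416 mm is 0.6933, 374 mm is 0.6233, -1.156 rad is -0.578.

Request:
{"fn": "arm_command", "kwargs": {
  "plan": [
    [[0.07,-0.0467,0,0,0,-0.0578,1],[0.1383,-0.095,0,0,0,-0.1155,1],[0.2083,-0.1417,0,0,0,-0.1735,1],[0.2767,-0.1883,0,0,0,-0.231,1],[0.3467,-0.2367,0,0,0,-0.289,1],[0.415,-0.2833,0,0,0,-0.347,1],[0.485,-0.33,0,0,0,-0.4045,1],[0.5533,-0.3783,0,0,0,-0.4625,1],[0.6233,-0.425,0,0,0,-0.52,1],[0.6933,-0.4733,0,0,0,-0.578,1],[0.6933,-0.4733,0,0,0,-0.578,1],[0.6933,-0.4733,0,0,0,-0.578,1]]
  ],
  "squeeze": 20
}}

```text
time_s: 1.3
ee_pos: [0.488, -0.0749, 0.205]
eef_rot: [-3.141, -0.0, 1.572]
force: [-0.1, -0.1, 0.1]
grip_width: 0.0019
grip_force: 0.0
```

To row units: 136 mm is 0.2267, 130 mm is 0.2167.

Request:
{"fn": "arm_command", "kwargs": {
  "plan": [
    [[-0.0017,0,0.05,0,0,0,1],[-0.0017,0,0.1083,0,0,0,1],[-0.0017,0,0.1667,0,0,0,1],[-0.0017,0,0.2167,0,0,0,1],[-0.0017,0,0.2267,0,0,0,1],[-0.0017,0,0.2267,0,0,0,1]]
  ]
}}

```text
time_s: 1.9
ee_pos: [0.4874, -0.0777, 0.0694]
eef_rot: [-3.14, -0.0, 1.569]
force: [0.4, 0.5, 0.4]
grip_width: 0.0003
grip_force: 0.0
```

```bash
python3 - <<'E'
from h import *
print(ctrl.get_obs()['ee_pos'],ctrl.get_obs()['force'])
im,d=snap('side','s1'); cv2.imwrite('pics/s1c.png',cv2.resize(im[170:330,240:440],None,fx=4,fy=3.75*1.0))
E
```

```text
[ 0.48741614 -0.07767466  0.06941555] [0.35708714 0.49375988 0.41198849]
```

View pics/s1c.png

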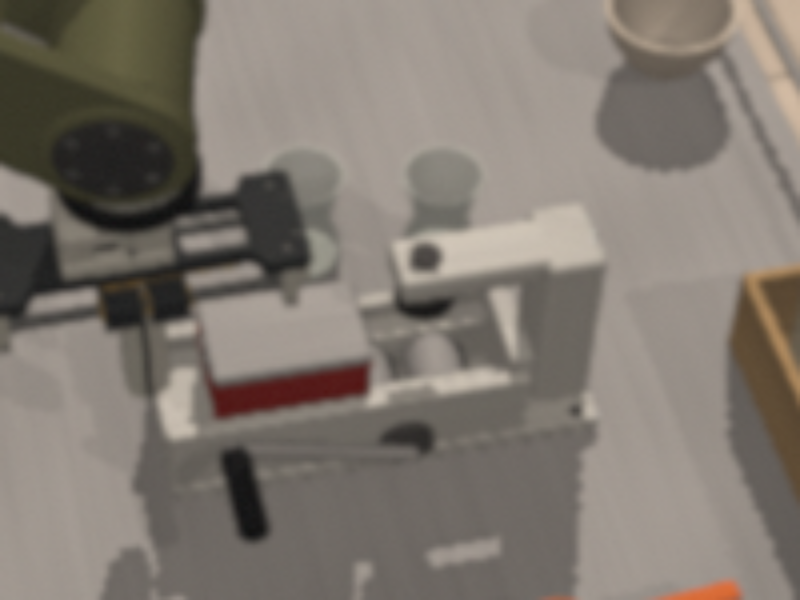

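The fingers are down in front of the tin. A small tab under the gripper's front end shows at crop (290,285), so I check its height against the overhang before pushing.

```bash
python3 - <<'E'
from h import *
f=np.load('pics/s1.npz'); W=cloud('side',f['d'])
for v in range(236,252,2): print(v,[tuple((W[v,u]*1000).round(0)) for u in (308,311,313,316)])
E
```

```text
236 [(np.float64(555.0), np.float64(-102.0), np.float64(208.0)), (np.float64(561.0), np.float64(-106.0), np.float64(212.0)), (np.float64(565.0), np.float64(-104.0), np.float64(208.0)), (np.float64(572.0), np.float64(-104.0), np.float64(206.0))]
238 [(np.float64(553.0), np.float64(-110.0), np.float64(212.0)), (np.float64(560.0), np.float64(-109.0), np.float64(209.0)), (np.float64(563.0), np.float64(-112.0), np.float64(211.0)), (np.float64(570.0), np.float64(-112.0), np.float64(210.0))]
240 [(np.float64(553.0), np.float64(-109.0), np.float64(204.0)), (np.float64(559.0), np.float64(-115.0), np.float64(209.0)), (np.float64(563.0), np.float64(-113.0), np.float64(206.0)), (np.float64(569.0), np.float64(-113.0), np.float64(205.0))]
242 [(np.float64(552.0), np.float64(-113.0), np.float64(203.0)), (np.float64(559.0), np.float64(-112.0), np.float64(199.0)), (np.float64(563.0), np.float64(-114.0), np.float64(201.0)), (np.float64(570.0), np.float64(-110.0), np.float64(194.0))]
244 [(np.float64(554.0), np.float64(-105.0), np.float64(185.0)), (np.float64(558.0), np.float64(-115.0), np.float64(197.0)), (np.float64(563.0), np.float64(-112.0), np.float64(192.0)), (np.float64(601.0), np.float64(28.0), np.float64(10.0))]
246 [(np.float64(554.0), np.float64(-105.0), np.float64(179.0)), (np.float64(558.0), np.float64(-114.0), np.float64(189.0)), (np.float64(563.0), np.float64(-115.0), np.float64(188.0)), (np.float64(584.0), np.float64(-47.0), np.float64(99.0))]
248 [(np.float64(565.0), np.float64(-51.0), np.float64(103.0)), (np.float64(559.0), np.float64(-111.0), np.float64(178.0)), (np.float64(563.0), np.float64(-115.0), np.float64(182.0)), (np.float64(582.0), np.float64(-57.0), np.float64(104.0))]
250 [(np.float64(563.0), np.float64(-57.0), np.float64(103.0)), (np.float64(558.0), np.float64(-114.0), np.float64(175.0)), (np.float64(563.0), np.float64(-114.0), np.float64(174.0)), (np.float64(581.0), np.float64(-61.0), np.float64(103.0))]
```

To row units: 90 mm is 0.15, 86 mm is 0.1433.

Request:
{"fn": "arm_command", "kwargs": {
  "plan": [
    [[0.0017,0.0133,0.0017,0,0,0,1],[0.0017,0.0267,0.0017,0,0,0,1],[0.0017,0.04,0.0017,0,0,0,1],[0.0017,0.0533,0.0017,0,0,0,1],[0.0017,0.0667,0.0017,0,0,0,1],[0.0017,0.08,0.0017,0,0,0,1],[0.0017,0.0933,0.0017,0,0,0,1],[0.0017,0.1067,0.0017,0,0,0,1],[0.0017,0.12,0.0017,0,0,0,1],[0.0017,0.1333,0.0017,0,0,0,1],[0.0017,0.1433,0.0017,0,0,0,1],[0.0017,0.15,0.0017,0,0,0,1]]
  ]
}}

```text
time_s: 3.15
ee_pos: [0.5784, -0.0757, 0.0688]
eef_rot: [-3.141, 0.0, 1.571]
force: [-5.8, 0.1, 6.5]
grip_width: 0.0007
grip_force: 2.9
```

To row units: 10 mm is 0.0167, 9 mm is 0.015.

Request:
{"fn": "arm_command", "kwargs": {
  "plan": [
    [[0,0.0033,0,0,0,0,1],[0,0.0067,0,0,0,0,1],[0,0.01,0,0,0,0,1],[0,0.0133,0,0,0,0,1],[0,0.015,0,0,0,0,1],[0,0.0167,0,0,0,0,1]]
  ]
}}

```text
time_s: 3.75
ee_pos: [0.588, -0.0757, 0.0688]
eef_rot: [-3.141, 0.0, 1.571]
force: [-6.2, 0.1, 4.9]
grip_width: 0.0007
grip_force: 2.9
```

```bash
python3 - <<'E'
from h import *
print(ctrl.get_obs()['force'])
im,d=snap('side','s2'); cv2.imwrite('pics/s2c.png',cv2.resize(im[210:320,250:400],None,fx=5,fy=5,interpolation=cv2.INTER_CUBIC))
W=cloud('side',d).reshape(-1,3); b=(W[:,0]>.53)&(W[:,0]<.72)&(W[:,1]>-.12)&(W[:,1]<-.095)&(W[:,2]>.094)&(W[:,2]<.110)
P=W[b]; print(len(P),np.percentile(P,[1,50,99],axis=0).round(4)); 
k=np.polyfit(P[:,0],P[:,2],1); print(k)
E
```

```text
[-6.20420927  0.07679624  4.91605913]
223 [[ 0.5998 -0.108   0.0941]
 [ 0.6483 -0.1018  0.1   ]
 [ 0.7185 -0.0953  0.1089]]
[0.01628513 0.08926897]
```

View pics/s2c.png

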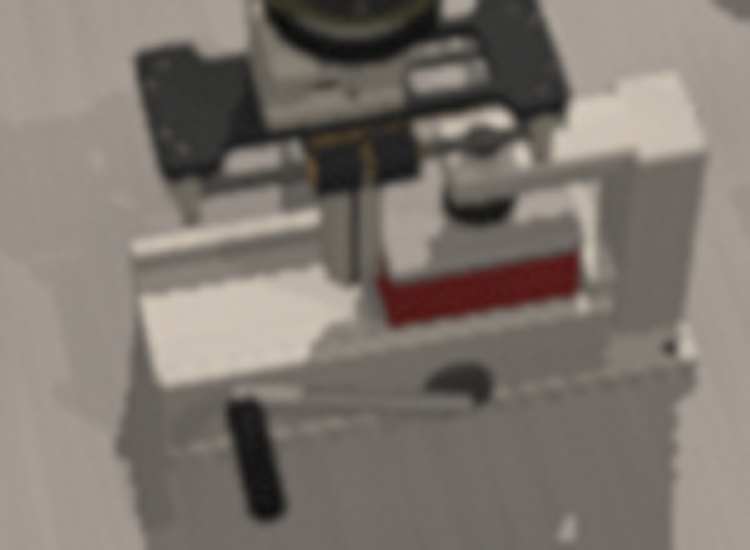

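The tin sits level under the pad, and its rear end at crop (580,280) is close to the stop. I'll creep forward and watch the force.

To row units: 2 mm is 0.0033, 1 mm is 0.0017.

Request:
{"fn": "arm_command", "kwargs": {
  "plan": [
    [[0,0.0017,0,0,0,0,1],[0,0.0033,0,0,0,0,1],[0,0.0033,0,0,0,0,1]]
  ]
}}

```text
time_s: 4.1
ee_pos: [0.5902, -0.0758, 0.0687]
eef_rot: [-3.141, 0.0, 1.571]
force: [-3.6, -0.3, 3.0]
grip_width: 0.0005
grip_force: 1.8
```

To row units: 1 mm is 0.0017.

Request:
{"fn": "arm_command", "kwargs": {
  "plan": [
    [[0,0.0017,0,0,0,0,1],[0,0.0017,0,0,0,0,1]]
  ]
}}

```text
time_s: 4.3
ee_pos: [0.5911, -0.0757, 0.0686]
eef_rot: [-3.141, 0.0, 1.571]
force: [-5.0, 0.2, 3.2]
grip_width: 0.0006
grip_force: 1.9
```

To row units: 1 mm is 0.0017.

Request:
{"fn": "arm_command", "kwargs": {
  "plan": [
    [[0,0.0017,0,0,0,0,1],[0,0.0017,0,0,0,0,1]]
  ]
}}

```text
time_s: 4.5
ee_pos: [0.5913, -0.0757, 0.0686]
eef_rot: [-3.139, -0.0, 1.571]
force: [-12.4, 0.2, 8.0]
grip_width: 0.0003
grip_force: 5.9
```

To row units: 1 mm is 0.0017.

Request:
{"fn": "arm_command", "kwargs": {
  "plan": [
    [[0,0.0017,0,0,0,0,1],[0,0.0017,0,0,0,0,1]]
  ]
}}

```text
time_s: 4.7
ee_pos: [0.5913, -0.0757, 0.0686]
eef_rot: [-3.137, -0.0, 1.571]
force: [-20.8, 1.3, 14.0]
grip_width: 0.0001
grip_force: 10.5
```

It meets the stop: the TCP stalled at x = 0.5913 while the force rose to 21 N. Now I back off, lift and go over to the lever.

To row units: -130 mm is -0.2167, -110 mm is -0.1833, -0.61 rad is -0.305.

Request:
{"fn": "arm_command", "kwargs": {
  "plan": [
    [[0,-0.0083,0,0,0,0,1],[0,-0.025,0,0,0,0,1],[0,-0.05,0,0,0,0,1],[0,-0.0583,-0.05,0,0,0,1],[0,-0.0667,-0.1167,0,0,0,1],[-0.0333,-0.1,-0.1833,0,0,0,0.2],[-0.075,-0.1333,-0.2167,-0.05,0,0,0.0],[-0.1167,-0.1667,-0.2167,-0.115,0,0,0.0],[-0.1533,-0.18,-0.2167,-0.18,0,0,0.0],[-0.1533,-0.18,-0.1833,-0.24,0,0,0.0],[-0.1533,-0.18,-0.1333,-0.3,0,0,0.0],[-0.1533,-0.18,-0.09,-0.305,0,0,0.0]]
  ]
}}

```text
time_s: 5.9
ee_pos: [0.484, -0.1688, 0.1222]
eef_rot: [2.528, 0.003, 1.567]
force: [1.0, -0.8, -0.5]
grip_width: 0.0468
grip_force: 0.0
```

```bash
python3 - <<'E'
from h import *
o=ctrl.get_obs(); print(o['ee_pos'],o['eef_rot'],o['force'],o['grip_width'])
im,d=snap('side','s3'); im2,d2=snap('top','t3')
a=im[200:330,250:410]; cv2.imwrite('pics/s3c.png',cv2.resize(a,None,fx=4.6,fy=4.6,interpolation=cv2.INTER_CUBIC))
for n,I,d in(('side',im,d),('top',im2,d2)):
    W=cloud(n,d).reshape(-1,3);C=I.reshape(-1,3)
    b=(W[:,0]>.58)&(W[:,0]<.72)&(abs(W[:,1]+.076)<.036)&(W[:,2]>.096)&(W[:,2]<.104); P=W[b]; print(n,'lid',len(P),np.percentile(P,[1,50,99],axis=0).round(4))
    b=(W[:,0]>.50)&(W[:,0]<.55)&(W[:,1]<-.13)&(W[:,1]>-.2)&(W[:,2]>.05)&(W[:,2]<.085)&(C.max(1)<50); P=W[b]; print(n,'grip',len(P),np.median(P,0).round(4))
E
```

```text
[ 0.4839867  -0.16880378  0.12218939] [2.52759747 0.00278472 1.56722882] [ 1.02081421 -0.81028071 -0.54778241] 0.046838917392692414
side lid 521 [[ 0.6016 -0.1072  0.0961]
 [ 0.631  -0.0883  0.1002]
 [ 0.7162 -0.0467  0.1038]]
side grip 148 [ 0.5228 -0.1699  0.0712]
top lid 244 [[ 0.6051 -0.1036  0.0962]
 [ 0.631  -0.0733  0.1004]
 [ 0.6928 -0.0455  0.104 ]]
top grip 87 [ 0.527  -0.1606  0.0712]
```

View pics/s3c.png

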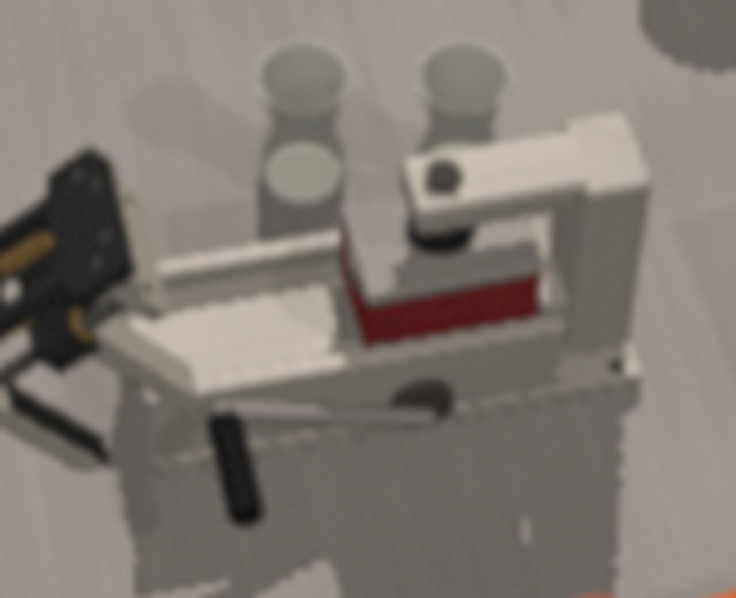

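The tin stays home, its lid's front edge averaging x = 0.603, and the grip is at (0.525, -0.165). I approach along the tool axis and grasp.

To row units: 91 mm is 0.1517, 75 mm is 0.125.

Request:
{"fn": "arm_command", "kwargs": {
  "plan": [
    [[0.0017,0,0.0417,0,0,0,0],[0.0017,0,0.0833,0,0,0,0],[0.0033,0,0.125,0,0,0,0],[0.0033,0,0.1517,0,0,0,0],[0.0033,0,0.1517,0,0,0,0],[0.0033,0,0.1517,0,0,0,0.3],[0.0033,0,0.1517,0,0,0,0.6],[0.0033,0,0.1517,0,0,0,0.8],[0.0033,0,0.1517,0,0,0,1],[0.0033,0,0.1517,0,0,0,1],[0.0033,0,0.1517,0,0,0,1]]
  ],
  "squeeze": 25
}}

```text
time_s: 7.1
ee_pos: [0.5368, -0.1659, 0.0479]
eef_rot: [2.532, 0.0, 1.57]
force: [-5.8, -0.1, 2.9]
grip_width: 0.0173
grip_force: 25.0
```

```bash
cat > arc.py <<'E'
import numpy as np
from scipy.spatial.transform import Rotation as R
Pv=np.array([.630,-.166,.026])
def pose(phi):
    t=.61*(1-phi/1.22); a=np.radians(20)+phi
    G=Pv+.110*np.array([-np.cos(a),0,np.sin(a)])
    Rm=R.from_euler('xyz',[np.pi-t,0,np.pi/2]); return G+.019*Rm.apply([0,0,1]),Rm
def rows(ph):
    p0,R0=pose(ph[0])
    for f in ph[1:]:
        p,r=pose(f); print(np.r_[(R0.inv().apply(p-p0)*1000).round(1),(R0.inv()*r).as_rotvec().round(3)].tolist(), (p*1000).round(1))
E
python3 - <<'E'
from arc import *
print(pose(0)[0],pose(0)[1].as_euler('xyz')); rows(np.linspace(0,.6,9)); print(); rows(np.linspace(.6,1.2,9)); print();rows([1.2,1.22])
E
```

```text
[ 0.53751829 -0.166       0.0480489 ] [2.53159265 0.         1.57079633]
[0.0, 6.2, -4.5, 0.038, -0.0, -0.0] [ 540.  -166.    55.3]
[0.0, 12.7, -8.5, 0.075, -0.0, -0.0] [ 543.1 -166.    62.3]
[0.0, 19.6, -11.9, 0.112, 0.0, 0.0] [ 546.7 -166.    69. ]
[0.0, 26.6, -14.9, 0.15, 0.0, 0.0] [ 550.8 -166.    75.5]
[0.0, 33.8, -17.2, 0.188, -0.0, 0.0] [ 555.4 -166.    81.5]
[0.0, 41.2, -19.0, 0.225, 0.0, 0.0] [ 560.4 -166.    87.2]
[0.0, 48.7, -20.2, 0.262, 0.0, -0.0] [ 565.9 -166.    92.5]
[0.0, 56.3, -20.8, 0.3, 0.0, 0.0] [ 571.7 -166.    97.3]

[0.0, 7.2, -2.2, 0.038, -0.0, 0.0] [ 577.9 -166.   101.7]
[0.0, 14.6, -3.9, 0.075, 0.0, 0.0] [ 584.4 -166.   105.5]
[0.0, 22.1, -5.0, 0.113, -0.0, 0.0] [ 591.2 -166.   108.8]
[0.0, 29.6, -5.5, 0.15, 0.0, 0.0] [ 598.2 -166.   111.6]
[0.0, 37.2, -5.4, 0.188, -0.0, 0.0] [ 605.5 -166.   113.8]
[0.0, 44.7, -4.7, 0.225, 0.0, 0.0] [ 612.8 -166.   115.5]
[0.0, 52.1, -3.5, 0.263, 0.0, -0.0] [ 620.3 -166.   116.5]
[0.0, 59.4, -1.6, 0.3, 0.0, 0.0] [ 627.8 -166.   117. ]

[0.0, 2.0, -0.0, 0.01, 0.0, -0.0] [ 629.8 -166.   117. ]
```

To row units: 56.3 mm is 0.0938, 48.7 mm is 0.0812, 0.262 rad is 0.131.

Request:
{"fn": "arm_command", "kwargs": {
  "plan": [
    [[0,0.0103,-0.0075,0.019,0,0,1],[0,0.0212,-0.0142,0.0375,0,0,1],[0,0.0327,-0.0198,0.056,0,0,1],[0,0.0443,-0.0248,0.075,0,0,1],[0,0.0563,-0.0287,0.094,0,0,1],[0,0.0687,-0.0317,0.1125,0,0,1],[0,0.0812,-0.0337,0.131,0,0,1],[0,0.0938,-0.0347,0.15,0,0,1]]
  ]
}}

```text
time_s: 7.9
ee_pos: [0.5695, -0.166, 0.0968]
eef_rot: [2.838, -0.0, 1.571]
force: [-18.4, -2.3, 6.6]
grip_width: 0.0173
grip_force: 25.0
```

To row units: 61.4 mm is 0.1023, 59.4 mm is 0.099, 0.31 rad is 0.155.

Request:
{"fn": "arm_command", "kwargs": {
  "plan": [
    [[0,0.0117,-0.005,0.019,0,0,1],[0,0.0237,-0.0083,0.0375,0,0,1],[0,0.036,-0.0103,0.0565,0,0,1],[0,0.0487,-0.0113,0.075,0,0,1],[0,0.0613,-0.0113,0.094,0,0,1],[0,0.074,-0.0103,0.1125,0,0,1],[0,0.0865,-0.0083,0.1315,0,0,1],[0,0.099,-0.0052,0.15,0,0,1],[0,0.1023,-0.0052,0.155,0,0,1],[0,0.1023,-0.0052,0.155,0,0,1]]
  ]
}}

```text
time_s: 8.9
ee_pos: [0.6282, -0.1665, 0.119]
eef_rot: [-3.139, 0.001, 1.57]
force: [-8.6, -3.2, 5.9]
grip_width: 0.0173
grip_force: 25.0
```

```bash
python3 - <<'E'
from h import *
o=ctrl.get_obs(); print(o['ee_pos'],o['eef_rot'],o['force'],o['grip_width'])
im,d=snap('side','s4'); a=im[170:320,250:410]; cv2.imwrite('pics/s4c.png',cv2.resize(a,None,fx=4,fy=4,interpolation=cv2.INTER_CUBIC))
W=cloud('side',d).reshape(-1,3)
b=(W[:,0]>.6)&(W[:,0]<.67)&(W[:,1]>-.107)&(W[:,1]<-.06)&(W[:,2]>.096)&(W[:,2]<.122); P=W[b]; print(len(P),np.percentile(P,[1,50,99],axis=0).round(4))
E
```

```text
[ 0.62820865 -0.16652097  0.11897772] [-3.13869024e+00  9.57394720e-04  1.57041225e+00] [-8.6051949  -3.16579267  5.94103341] 0.01731556136121229
63 [[ 0.6017 -0.1066  0.0974]
 [ 0.6117 -0.0934  0.1093]
 [ 0.6568 -0.0838  0.1152]]
```

View pics/s4c.png

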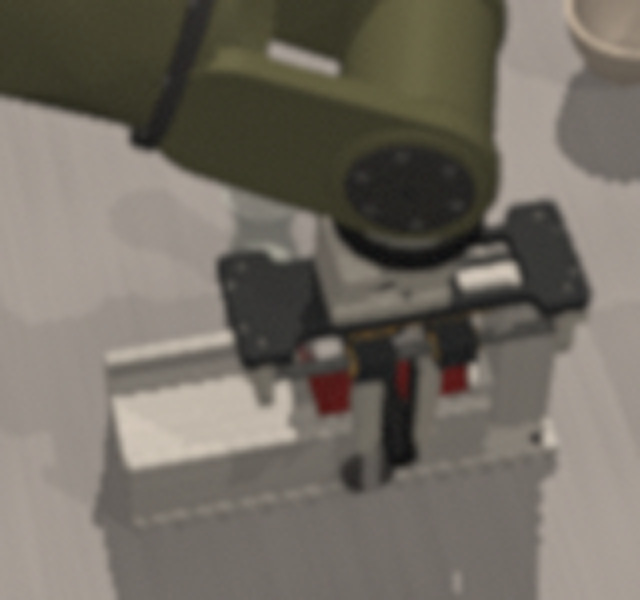

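The lid has risen about 9.3 mm and the tin is still home. The lever is about 1.8 mm (1°) short of upright, so I give it a small nudge and hold.

To row units: 1.7 mm is 0.0028, 1 mm is 0.0017.

Request:
{"fn": "arm_command", "kwargs": {
  "plan": [
    [[0,0.0017,0,0,0,0,1],[0,0.0028,0,0,0,0,1],[0,0.0028,0,0,0,0,1],[0,0.0028,0,0,0,0,1],[0,0.0028,0,0,0,0,1]]
  ]
}}

```text
time_s: 9.45
ee_pos: [0.6292, -0.1665, 0.119]
eef_rot: [-3.138, 0.001, 1.57]
force: [-9.9, -2.9, 7.2]
grip_width: 0.0171
grip_force: 25.0
```

```bash
python3 -c "
from station import ctrl
print(ctrl.hand_in())"
```

```text
the job is handed in; nothing more can be done
None
```

The job is handed in: the tin is home against the back stop, the cam lever is held within about 1° of straight up with the tin's lid raised about 9 mm against the pad, and the arm's paths kept clear of the other items, though I took no final picture of them.

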